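Load the turbidity meter

ROBOT

A 7-joint arm with a two-finger parallel gripper is mounted at the origin on the work surface. World frame = base frame: x ahead of the robot, y to its left, z up, the work surface at z = 0. Lengths are in mm, angles in degrees, forces in N, time in s.
With the tool pointing down it reaches from about 425 to 825 mm from the base axis. Payload 3.6 kg.
Tool frame: the origin (TCP) lies between the finger pads; the fingertips stand 11 mm ahead of it and the grasp point (between the pads) lies 8 mm behind it; z points along the fingers, x is the direction in which the jaws open and shut, and the axes are right-handed (so a half turn about z gives the same grasp; the last joint's range is limited). The gripper opens to 93 mm and grips with 3 to 60 N. Pads are 15 mm wide; open, the fingers measure 128 mm over their backs; the gripper's body (75 mm by 188 mm) begins 65 mm behind the grasp point.
Start: joints at [66.836, 35.231, -0.722, 81.555, 0.464, 63.22, -2.315], TCP at [239.779, -604.126, 229.64] pointing down, gripper open.
Joint ranges: [-178.69, 178.69], [-17.37, 117.87], [-77.05, 75.6], [15.02, 138.74], [-78.02, 258.01], [0.78, 113.62], [-162.83, 162.83]. Speed limits (degrees/s): [159.86, 159.86, 180, 180, 180, 180, 180].

INTERFACE

Orientations are given as a 3x3 rotation matrix whose columns are the frame's x, y, z axes.
In Python, from rig import manip, viewer gives the robot as it stands.
- The arm moves only by the shell command python3 -m jog 'ROWS' [FORCE]. ROWS is JSON, a list of rows, each a list of 7 numbers: the turn, a rotation vector about the world's x, y, z in degrees, then the shift along the world's x, y, z in m, then the gripper command: -1 is shut, 1 is fully open, values between are in proportion. A call has 1 to 8 rows; each row shifts and turns the commanded pose from where the row before left it; what a row does not reach is not made up. A row lasts 1/10 s, in which the tool goes at most 50 mm and 8.59 degrees, less where a joint would pass 70% of its speed; a pose out of reach is approached as far as the arm can. A call with a gripper value outside its range is refused whole. The fingers move at their own pace and stop on an object; FORCE is the grip in N (left out, the last holds). Time passes only in rows, so rows that do not move let the fingers close. It gives the time, the measured TCP pose, the force and the opening at its end, in the units of the state.
- manip.state(): the state, without advancing time (a new reading comes with each control period).
- viewer.camera(name): name is "scene" or "side" or "wrist"; returns the picture (400x640x3 uint8, blue, green, red); there is no depth.
- viewer.camera_params(name): a dict with "camera_matrix" (3x3 intrinsics, pixels), "pose" (4x4, takes a point from camera to world coordinates); the wrist camera has in their place "T_tool_cam" (4x4, takes a point from camera to tool coordinates, whose origin is the TCP and whose axes are the tool frame's). Camera axes: x right, y down, z forward; pixel columns grow to the right and rows downward; lengths in mm; the calibration is good to about 2 mm. The wrist camera is an equidistant fisheye: a pixel r from the principal point sees the ray r / f radians off the axis. A picture is of the moment at which its call begins: read the wrist's pose just before it. camera_params takes no time and is no camera call.
- manip.hand_in(): hands the job in, once; it reports no verdict.
Trained networks look in the newest picture that a camera, given by its name, has taken for a name from the list of things; names that differ only in an ending like _2 or _b are one class to them, and where a whole thing is asked for, a point or a joint stands for the part that bears it (a point fixed in the world has none). Each returns a list of dicts, best first, with "p" (0 to 1); they miss things now and then, are a little off and sometimes report something else, mostly with a low value. They report only what shows in the picture. A call takes as long as a camera call. They do not tell look-alikes from the thing itself.
- viewer.look_for(camera, target): "bbox" ([left, top, width, height] in pixels, round what is visible of it).
The state is a dict: "time": time; "joint_positions": joint angles; "dq": joint speeds; "joint_torque": joint torques, N m; "ee_pos": TCP position; "ee_rot": TCP orientation; "ft_force": force on the tool from outside, world axes, zero at the start; "moment": the same for the moment, N m; "grip_width": opening from 0.0 (shut) to 1.0 (fully open).
Only numpy, scipy, OpenCV 4.12 (cv2) and the standard library are available. Lean on these libraries where they do the work, as an engineer would, in place of code of your own. Each camera call takes 0.05 s, during which the arm holds its last target. There are 200 camera calls.

TASK

Press the thumb latch of the turbidity meter so that its lid springs open, take the taller of the two capped glass cells from the two-hole rack and push it down into the meter's well until it sits fully home, then push the lid down until it snaps shut and stays shut. Use a light hand, feeling for the stops and never leaning hard on the meter or forcing the glass, and leave the shorter cell, the beaker and the vial tray where they are.

Things in the scene. Friction and masses are not known exactly. Their poses are not given: they have to be found in the camera images.
- meter: White bench meter, 225 mm long (x) by 130 mm wide (y), fixed to the bench. Origin on the bench surface; the body spans x -130 (front, towards the robot) to +95 mm (back), y -65 to +65 mm. Front half: console with display, top 63 mm high. Rear half (x above 0): deck, top 75 mm high, with the well at x = 36 mm under a black lid. Push no part of it, latch and lid included, with over 25 N.
- well (a point): Centre of the mouth of the round cell well, on the deck (75 mm high), under the lid. Bore 26.5 mm, 32 mm deep, flat floor, mouth chamfered 2 mm. A sprung steel ball in its back (+x) wall, 11 mm down, stands 2 mm into the bore and grips the cell: it does not drop in by its own weight but needs 2 to 8 N of steady push over the last 24 mm, to the floor.
- latch (a joint): Thumb latch: a grey ribbed button on a rocker in front of the lid. 0 rad at rest, grows as the button is pressed, stop at 0.19 (the button's middle 8 mm down). It frees the lid between 0.08 and 0.16 (3 to 7 mm down), takes 3 to 8 N, and springs back. A closing lid also pushes it to about 0.12; it snaps back to 0 when the lid has caught.
- button_top (a point): Middle of the top of the latch button, 79 mm above the bench at rest, at x = -47 mm of the meter; press straight down. Its face is 27 mm (x) by 36 mm (y). The lid's front wall is 39 mm behind this point; the lid, once freed, swings up within 105 mm of its hinge.
- lid (a joint): Lid angle: 0 rad latched shut, 1.75 fully open (hinged at the back, leaning 10 degrees past upright, away from the robot); sprung open unless latched. Closing, its catch pushes the hook aside from 0.06 rad (7 N), then a rubber seal must be squeezed: the push near the front edge rises to 8 to 14 N until, a little below 0 (0.5 to 1 mm past shut), the hook clicks under. Hard stop at -0.022.
- lid_hinge (a point): Middle of the lid's hinge axis, which runs along the meter's y, at x = 88 mm of the meter, 75 mm above the bench.
- lid_front (a point): The place to push: a point on the flat outer top face of the lid, mid-width, 16 mm behind its front edge; shut, it is 80 mm in front of the hinge and 42 mm above it (117 mm above the bench). z is the face's outward normal, x points to the hinge. The lid is a hollow box 96 (x) by 80 (y) by 42 mm high with 5 mm walls; a fully seated cell clears its inside by 5 mm.
- sample_center (a point): Centre (half-way up) of the taller cell: glass 25 mm in diameter up to 46 mm from its foot, then a white ribbed cap 26 mm in diameter, 18 mm tall; 64 mm overall, 45 g; z along its axis. It stands in one hole of the rack; grasp it by the cap (middle 23 mm above this point). Fully home in the well, this point is level with the deck. Never push it on the meter with over 25 N.
- rack: Blue plastic rack, 125 x 62 x 22 mm, fixed to the bench; origin at the middle of its underside. Two holes of 27 mm, 12 mm deep (floor 10 mm above the bench), at x = -30 and +30 mm of its frame; one holds the taller cell, the other the shorter.
- standard: The shorter cell, 40 mm overall, with a wider flat white cap (31 mm in diameter, 10 mm tall); origin at its foot. Leave it in the rack.
- beaker: Empty glass beaker, 60 mm in diameter, 75 mm tall, origin at its foot. Leave it alone.
- vial_tray: Black tray of small amber vials with white caps, 105 x 48 mm, 41 mm tall over the caps, origin at its underside. Leave it alone.
Not all that is in view belongs to the job. What is shaped like the standard but black is not meant.

How it is judged (in metres and radians):
On the way, in this order (a step that is already met when the one before it is completed fails the run):
1. the latch is pressed and the lid has sprung open (value of joint lid above 1.4 rad), for 0.2 s.
2. the taller cell sits fully home in the well, lid still open (z of sample_center in the frame of meter below 0.0768 m and horizontal distance between sample_center and well below 0.005 m and angle between sample_center's own z axis and vertical below 0.12 rad and value of joint lid above 1 rad), for 0.2 s.
At the end, for the whole second after the job is handed in: The taller cell stands upright in the well within 2 mm of its floor, and the lid is latched shut (within 0.02 rad) on its own; the shorter cell, the beaker and the vial tray stand upright within 20 mm of where they were (z of sample_center in the frame of meter below 0.0768 m and horizontal distance between sample_center and well below 0.005 m and angle between sample_center's own z axis and vertical below 0.12 rad and value of joint lid below 0.02 rad and velocity of joint lid below 0.1 rad/s and distance of each of standard, beaker, vial_tray from where it was at the start of the episode below 0.02 m and angle between each of standard, beaker, vial_tray's own z axis and vertical below 0.2 rad); the robot touches nothing.
It fails at once if the robot pushes on the meter, its latch or its lid with more than 25 N (contact force between any of the fingers, the arm and meter above 25 N).
It fails at once if the cell is forced against the meter with more than 25 N (contact force between sample and meter above 25 N).
It fails at once if the shorter cell, the beaker or the vial tray is moved more than 20 mm (distance of any of standard, beaker, vial_tray from where it was at the start of the episode above 0.02 m).
It also fails if it takes over 72 s, if anything falls off the work surface, if the arm or the gripper's body presses on something with over 40 N, if the wrist force passes 120 N, or if a joint passes its speed limit or range.

## Working session

There is one attempt and no reset: what is moved stays moved. The work goes in short steps, Python scripts to look and compute and a shell command to move; the robot and the scene stay as the last step left them, time stands still between calls to the robot, and variables do not carry over. Pictures are saved under pics/ and viewed, about 8 in all and at most 12, crops included, and the job is handed in when it is done.

```bash
mkdir -p pics; ls
cat > h.py <<'E'
import numpy as np, cv2
from rig import manip, viewer
def snap(n,f):
    im=viewer.camera(n); cv2.imwrite('pics/'+f,im); return im
E
python3 - <<'E'
from h import *
np.set_printoptions(precision=3,suppress=True)
s=manip.state(); print(s)
a=snap('scene','scene1.png'); b=snap('side','side1.png')
for c in('scene','side'):
    print(c,viewer.camera_params(c))
    for t in('meter','latch','lid','sample_center','rack','standard','beaker','vial_tray'):
        print(t,[(d['bbox'],round(d['p'],2)) for d in viewer.look_for(c,t)][:3])
print(viewer.camera_params('wrist'))
E
```

```text
pics
{'time': 0.0, 'joint_positions': array([66.835, 35.29 , -0.724, 81.639,  0.462, 63.22 , -2.315]), 'dq': array([-0.078, -0.089, -0.026, -0.123,  0.003, -0.011,  0.096]), 'joint_torque': array([  0.   , -45.893,   0.209, -16.574,  -0.061,   0.02 ,   0.   ]), 'ee_pos': array([ 239.518, -603.447,  228.484]), 'ee_rot': array([[ 0.369, -0.929, -0.001],
       [-0.929, -0.369,  0.002],
       [-0.003, -0.   , -1.   ]]), 'ft_force': array([0.094, 0.656, 0.161]), 'moment': array([ 0.005, -0.006, -0.022]), 'grip_width': 0.9990031794800341}
scene {'camera_matrix': array([[513.185,   0.   , 320.112],
       [  0.   , 513.185, 197.144],
       [  0.   ,   0.   ,   1.   ]]), 'pose': array([[   0.245,    0.631,   -0.736, 1165.629],
       [   0.969,   -0.169,    0.178, -131.808],
       [  -0.012,   -0.758,   -0.653,  629.588],
       [   0.   ,    0.   ,    0.   ,    1.   ]])}
meter [([150.2, 152.8, 95.0, 118.4], 0.96)]
latch []
lid [([166.9, 170.2, 56.2, 63.2], 0.82)]
sample_center [([369.6, 160.7, 17.1, 30.6], 0.82)]
rack [([354.4, 178.2, 73.0, 52.5], 0.75), ([166.5, 175.2, 57.5, 59.3], 0.7
[... 728 characters left out ...]
), ([349.8, 175.4, 31.7, 41.6], 0.66)]
rack [([240.0, 170.2, 57.8, 48.5], 0.81)]
standard [([291.0, 139.8, 11.5, 20.9], 0.73), ([237.6, 153.4, 16.8, 20.7], 0.7), ([270.9, 166.1, 14.2, 21.4], 0.46)]
beaker [([349.4, 174.5, 30.8, 45.5], 0.74), ([337.9, 237.9, 76.6, 73.3], 0.23)]
vial_tray [([259.2, 224.4, 61.7, 46.9], 0.98), ([241.4, 172.6, 55.3, 45.3], 0.58)]
{'camera_matrix': array([[309.707,   0.   , 316.28 ],
       [  0.   , 309.707, 203.764],
       [  0.   ,   0.   ,   1.   ]]), 'T_tool_cam': array([[   1.   ,    0.   ,   -0.   ,    0.467],
       [  -0.   ,    0.969,    0.245,  -66.552],
       [   0.   ,   -0.245,    0.969, -155.179],
       [   0.   ,    0.   ,    0.   ,    1.   ]])}
```

Run:
```python
import cv2,numpy as np
a=cv2.imread('pics/scene1.png')[130:310,130:490];b=cv2.imread('pics/side1.png')[120:400,210:450]
cv2.imwrite('pics/a1.png',cv2.resize(a,(800,400),interpolation=3))
cv2.imwrite('pics/b1.png',cv2.resize(b,(514,600),interpolation=3))
```

```text
(no output)
```

View pics/a1.png

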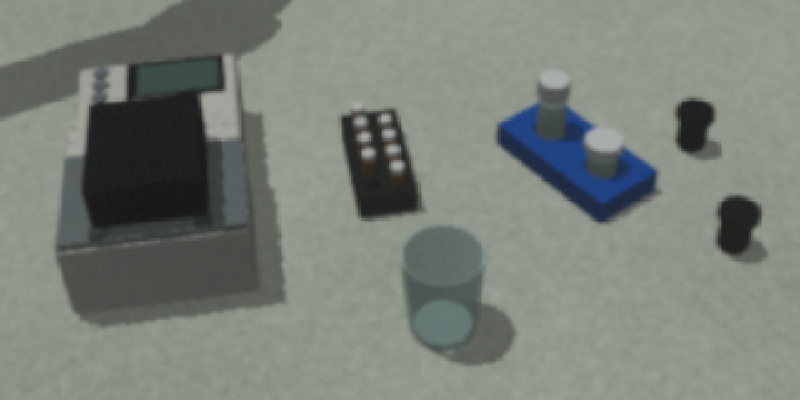

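View pics/b1.png

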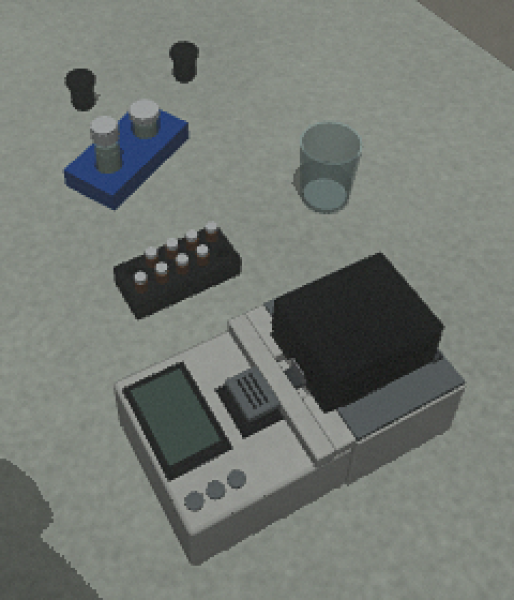

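The taller cell is the slim one: scene px (379,176), side px (259,187). The wide flat white cap at scene (401,198) is the standard, and the two black-capped ones at scene (441,185) and (463,229) are decoys. Next I fit the poses.

```bash
cat >> h.py <<'E'
from scipy.optimize import least_squares
np.set_printoptions(precision=2,suppress=True)
CP={c:viewer.camera_params(c) for c in('scene','side')}
def proj(c,P):
    K,T=CP[c]['camera_matrix'],CP[c]['pose']; q=(np.atleast_2d(P)-T[:3,3])@T[:3,:3]; q=q@K.T; return q[:,:2]/q[:,2:]
def ray(c,uv,z):
    K,T=CP[c]['camera_matrix'],CP[c]['pose']; d=T[:3,:3]@np.linalg.solve(K,[*uv,1]); return T[:3,3]+d*(z-T[2,3])/d[2]
def S(u,v): return (130+u/2.2222,130+v/2.2222)
def D(u,v): return (210+u/2.1417,120+v/2.1429)
def wproj(s,P):  # world->wrist pixel
    w=viewer.camera_params('wrist');T=np.eye(4);T[:3,:3]=s['ee_rot'];T[:3,3]=s['ee_pos'];M=T@w['T_tool_cam'];K=w['camera_matrix']
    q=(np.atleast_2d(P)-M[:3,3])@M[:3,:3];r=np.hypot(q[:,0],q[:,1]);th=np.arctan2(r,q[:,2])
    return K[:2,2]+K[0,0]*(th/r)[:,None]*q[:,:2]
def wray(s,uv,z):
    w=viewer.camera_params('wrist');T=np.eye(4);T[:3,:3]=s['ee_rot'];T[:3,3]=s['ee_pos'];M=T@w['T_tool_cam'];K=w['camera_matrix']
    p=(np.array(uv)-K[:2,2])/K[0,0];th=np.hypot(*p);d=M[:3,:3]@np.array([*(p/th*np.sin(th)),np.cos(th)])
    return M[:3,3]+d*(z-M[2,3])/d[2]
E
python3 - <<'E'
from h import *
obs=[('scene',S(58,247),(95,-65,75)),('scene',S(249,228),(95,65,75)),('scene',S(80,311),(95,-65,0)),('scene',S(257,290),(95,65,0)),
('side',D(117,385),(-130,65,63)),('side',D(192,545),(-130,-65,63)),('side',D(464,382),(95,-65,75)),('side',D(252,390),(-47,0,79)),
('side',D(273,299),(-8,40,117)),('side',D(380,253),(88,40,117)),('side',D(442,326),(88,-40,117))]
def world(p,m):
    a=np.radians(p[2]);x,y,z=m;return np.array([p[0]+np.cos(a)*x-np.sin(a)*y,p[1]+np.sin(a)*x+np.cos(a)*y,z])
f=lambda p:np.concatenate([proj(c,world(p,m))[0]-uv for c,uv,m in obs])
r=least_squares(f,[500,-350,0],loss='soft_l1',x_scale=[100,100,30]);print(r.x);print(f(r.x).reshape(-1,2))
for n,m in dict(button=(-47,0,79),well=(36,0,75),lidf=(8,0,117)).items():print(n,world(r.x,m))
# cells by top centres
print('tall',ray('scene',S(555,79),74),ray('side',D(105,125),74))
print('short',ray('scene',S(605,139),50),ray('side',D(145,107),50))
print('beaker',ray('scene',S(441,325),2),ray('side',D(325,195),2));print('tray',ray('scene',S(380,150),41),ray('side',D(180,255),30))
print('rack',[ray('scene',S(*p),22)[:2] for p in((499,125),(602,206),(656,172),(560,105))])
E
```

```text
[ 480.29 -175.4    -3.91]
[[-0.79 -1.64]
 [-0.88 -4.49]
 [-0.38  2.24]
 [ 0.65  0.32]
 [-3.13 -0.05]
 [-0.05 -2.21]
 [ 0.45 -0.83]
 [ 0.19  1.41]
 [-0.38  0.2 ]
 [-0.39 -1.62]
 [ 1.84 -0.03]]
button [ 433.4 -172.2   79. ]
well [ 516.21 -177.86   75.  ]
lidf [ 488.28 -175.95  117.  ]
tall [482.56 143.44  74.  ] [478.31 141.81  74.  ]
short [536.77 167.5   50.  ] [534.9  168.55  50.  ]
beaker [647.59   4.85   2.  ] [644.4   6.3   2. ]
tray [493.7   -4.08  41.  ] [473.91  -0.82  30.  ]
rack [array([466.51, 103.18]), array([580.68, 150.86]), array([554.95, 206.31]), array([454.36, 161.24])]
```

```bash
python3 -m jog '[[0,0,-6.4,0.0193,0.0432,0,-1],[0,0,-6.4,0.0193,0.0432,0,-1],[0,0,-6.4,0.0193,0.0432,0,-1],[0,0,-6.4,0.0193,0.0432,0,-1],[0,0,0,0.0193,0.0432,0,-1],[0,0,0,0.0193,0.0432,0,-1],[0,0,0,0.0193,0.0432,0,-1],[0,0,0,0.0193,0.0432,0,-1]]' 20; python3 -m jog '[[0,0,0,0.0193,0.0432,0,-1],[0,0,0,0.0193,0.0432,0,-1],[0,0,0,0,0,0,-1],[0,0,0,0,0,0,-1]]'
python3 - <<'E'
from h import *
s=manip.state();print(s['ee_pos'],s['ft_force']);print(s['ee_rot'])
im=snap('wrist','w1.png')
for n,m in dict(button=(433.4,-172.2,79),lidf=(488.3,-176,117)).items():print(n,wproj(s,m))
E
```

```text
time: 1.7
ee_pos: [394.9, -256.8, 230.0]
ee_rot: [[-0.069, -0.998, 0.001], [-0.998, 0.069, -0.001], [0.0, -0.001, -1.0]]
ft_force: [1.3, -0.8, -0.0]
grip_width: 0.358
time: 2.1
ee_pos: [433.2, -171.2, 229.8]
ee_rot: [[-0.066, -0.998, 0.0], [-0.998, 0.066, -0.0], [0.0, -0.0, -1.0]]
ft_force: [-0.2, -0.2, -1.0]
grip_width: 0.029
[ 433.24 -171.2   229.82] [-0.2  -0.19 -1.01]
[[-0.07 -1.    0.  ]
 [-1.    0.07 -0.  ]
 [ 0.   -0.   -1.  ]]
button [[316.4 193.5]]
lidf [[316.66 140.49]]
```

View pics/w1.png

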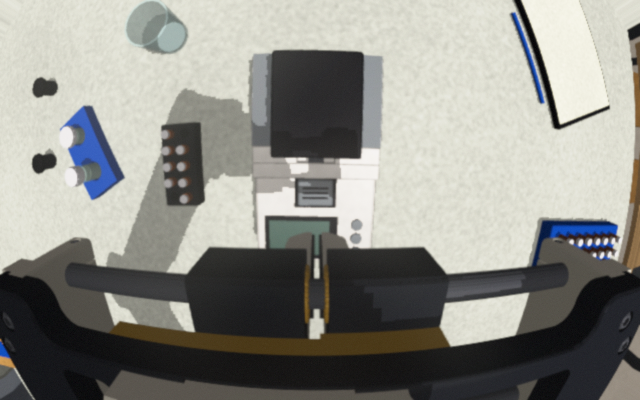

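The wrist view shows the button at (316,193), which matches the prediction of (316.4,193.5). The lid is centred at column 317. I'll descend onto the button.

```bash
python3 -m jog '[[0,0,0,0,-0.001,-0.045,-1],[0,0,0,0,0,-0.045,-1],[0,0,0,0,0,-0.035,-1],[0,0,0,0,0,-0.008,-1],[0,0,0,0,0,0,-1]]'; python3 -m jog '[[0,0,0,0,0,-0.003,-1],[0,0,0,0,0,-0.002,-1],[0,0,0,0,0,-0.002,-1],[0,0,0,0,0,-0.001,-1],[0,0,0,0,0,0,-1]]'
```

```text
time: 2.65
ee_pos: [431.7, -174.6, 96.0]
ee_rot: [[-0.072, -0.997, -0.002], [-0.997, 0.072, 0.0], [0.0, 0.002, -1.0]]
ft_force: [1.4, -0.5, 0.1]
grip_width: 0.004
time: 3.15
ee_pos: [433.6, -173.5, 89.6]
ee_rot: [[-0.069, -0.998, 0.002], [-0.998, 0.069, -0.001], [0.001, -0.002, -1.0]]
ft_force: [0.4, 0.4, 3.7]
grip_width: 0.007
```

```bash
python3 -m jog '[[0,0,0,0,0,-0.001,-1],[0,0,0,0,0,-0.001,-1],[0,0,0,0,0,-0.001,-1]]'; python3 -m jog '[[0,0,0,0,0,-0.001,-1],[0,0,0,0,0,-0.001,-1],[0,0,0,0,0,0,-1]]';python3 - <<'E'
from h import *
snap('scene','s2.png');print([(d['bbox'],round(d['p'],2)) for d in viewer.look_for('scene','lid')][:3])
E
```

```text
time: 3.45
ee_pos: [433.3, -173.4, 86.2]
ee_rot: [[-0.069, -0.998, 0.002], [-0.998, 0.069, -0.001], [0.001, -0.002, -1.0]]
ft_force: [-0.6, 0.2, 3.4]
grip_width: 0.005
time: 3.75
ee_pos: [433.1, -173.3, 83.7]
ee_rot: [[-0.069, -0.998, 0.001], [-0.998, 0.069, -0.0], [0.0, -0.001, -1.0]]
ft_force: [0.2, -0.6, 4.4]
grip_width: 0.005
[([156.9, 166.1, 65.3, 77.1], 0.81)]
```

```bash
python3 -m jog '[[0,0,0,0,0,-0.001,-1],[0,0,0,0,0,0,-1],[0,0,0,0,0,0,-1],[0,0,0,0,0,0,-1]]';python3 - <<'E'
from h import *
im=snap('scene','s3.png');print([(d['bbox'],round(d['p'],2)) for d in viewer.look_for('scene','lid')][:3])
b=snap('side','d3.png')
cv2.imwrite('pics/c3.png',np.hstack([cv2.resize(im[80:330,100:300],(400,500)),cv2.resize(b[150:400,230:430],(400,500))]))
E
```

```text
time: 4.25
ee_pos: [433.1, -173.4, 83.2]
ee_rot: [[-0.069, -0.998, 0.001], [-0.998, 0.069, -0.0], [0.0, -0.001, -1.0]]
ft_force: [-1.2, -1.3, 8.0]
grip_width: 0.004
[([155.8, 175.4, 69.5, 81.0], 0.68), ([310.4, 230.4, 37.8, 58.4], 0.19)]
```

View pics/c3.png

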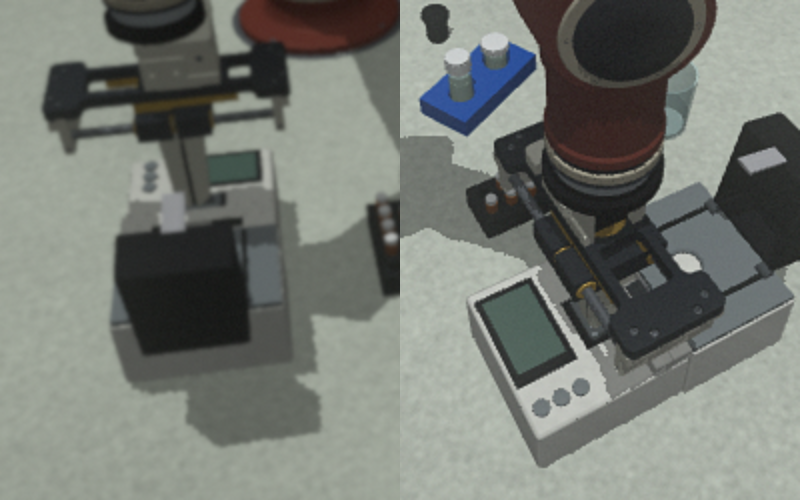

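The lid stands open (scene bbox now tall, side view shows the white well mouth). I'll lift and measure the well with the wrist camera.

```bash
python3 -m jog '[[0,0,0,0,0,0.02,-1],[0,0,0,0,0,0.045,-1],[0,0,0,0,0,0.045,0],[0,0,0,0,0,0,0.3],[0,0,0,0,0,0,0.3]]'
python3 - <<'E'
from h import *
s=manip.state();im=snap('wrist','w4.png');print(s['ee_pos'])
p=wproj(s,(516.2,-177.9,75))[0];print('pred well',p)
x,y=p.astype(int)
cv2.imwrite('pics/w4c.png',cv2.resize(im[y-60:y+90,x-100:x+100],(800,600),interpolation=3));print(x-100,y-60)
E
```

```text
time: 4.9
ee_pos: [432.6, -172.7, 192.8]
ee_rot: [[-0.069, -0.998, 0.0], [-0.998, 0.069, 0.0], [-0.0, -0.0, -1.0]]
ft_force: [0.4, -0.3, 0.2]
grip_width: 0.217
[ 432.56 -172.75  192.76]
pred well [314.68 107.92]
214 47
```

View pics/w4c.png

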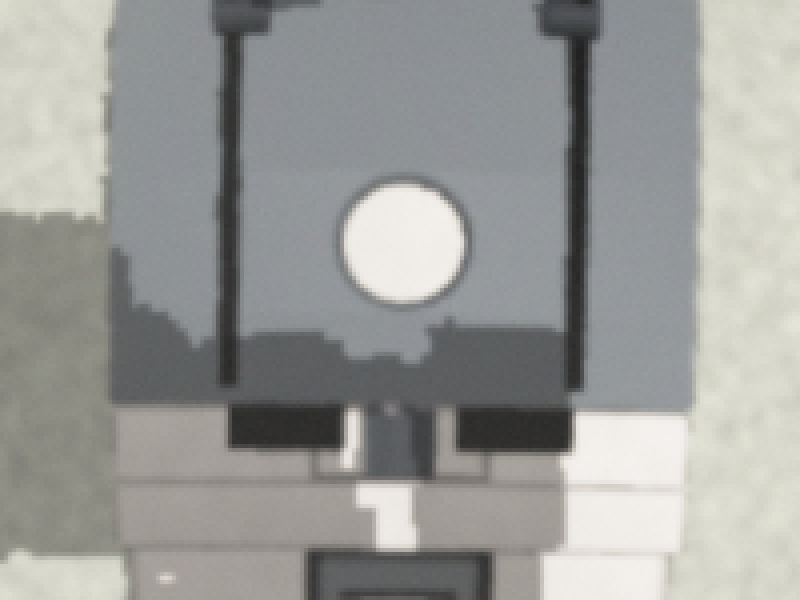

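Well disc centre is at (314.8,107.5) against a prediction of (314.7,107.9), so well ≈ (516.6,-177.9). On to the rack.

```bash
python3 -m jog '[[0,0,7.2,0.0068,0.045,0,0.3],[0,0,7.2,0.0068,0.045,0,0.3],[0,0,7.2,0.0068,0.045,0,0.3],[0,0,7.2,0.0068,0.045,0,0.3],[0,0,0,0.0068,0.045,0,0.3],[0,0,0,0.0068,0.045,0,0.3],[0,0,0,0.0068,0.045,0,0.3],[0,0,0,0,0,-0.02,0.3]]';python3 -m jog '[[0,0,0,0,0,0,0.3],[0,0,0,0,0,0,0.3]]'
python3 - <<'E'
from h import *
s=manip.state();im=snap('wrist','w5.png');print(s['ee_pos'])
print('pred top',wproj(s,[(480.4,142.6,74),(535.8,168,50)]))
for t in('sample_center','standard'):print(t,[(d['bbox'],round(d['p'],2)) for d in viewer.look_for('wrist',t)][:3])
x,y=wproj(s,(480.4,142.6,74))[0].astype(int);y0=max(0,y-75)
cv2.imwrite('pics/w5c.png',cv2.resize(im[y0:y0+150,x-100:x+100],(800,600),interpolation=3));print(x-100,y0)
E
```

```text
time: 5.75
ee_pos: [480.7, 151.0, 172.2]
ee_rot: [[0.431, -0.902, 0.002], [-0.902, -0.431, 0.007], [-0.005, -0.005, -1.0]]
ft_force: [-0.7, 0.5, -0.5]
grip_width: 0.651
time: 5.95
ee_pos: [479.0, 140.5, 170.9]
ee_rot: [[0.419, -0.908, -0.005], [-0.908, -0.419, -0.002], [-0.0, 0.005, -1.0]]
ft_force: [0.1, -0.1, 0.6]
grip_width: 0.649
[479.   140.46 170.9 ]
pred top [[314.22 203.91]
 [314.51 130.2 ]]
sample_center [([297.5, 184.3, 28.6, 33.8], 0.74), ([577.6, 205.6, 61.7, 68.2], 0.22)]
standard [([196.0, 105.4, 40.1, 32.0], 0.97), ([290.8, 113.0, 40.9, 38.2], 0.57), ([268.3, 5.6, 29.3, 34.4], 0.56)]
214 128
```

View pics/w5c.png

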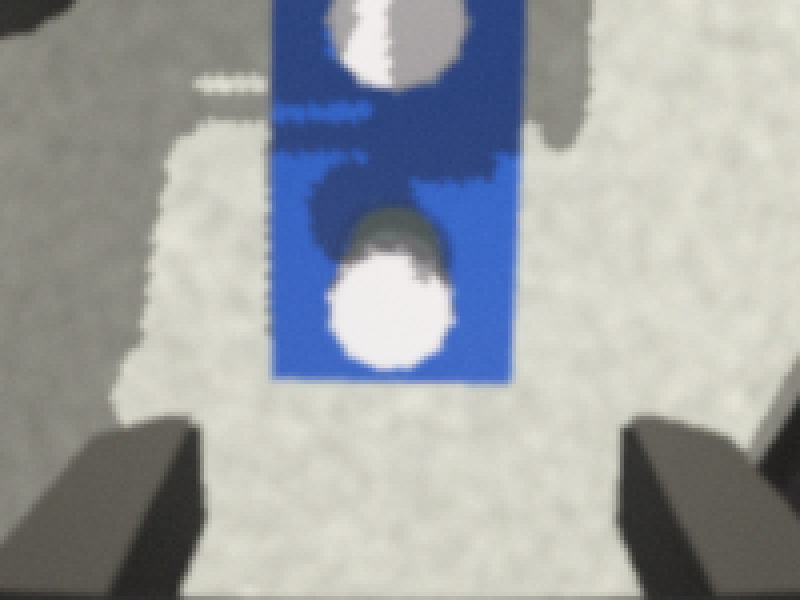

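The slim cap's top is centred at (311.5,205), with the wide-cap standard above it at crop (398,25). The slim one is the taller cell: its glass neck shows and its cap is narrower.

Run:
```python
from h import *
s=manip.state();t=wray(s,(311.5,205),74);print(t, t-s['ee_pos'])
```

```text
[480.14 144.24  74.  ] [ -0.4    3.8  -98.73]
```

```bash
python3 -m jog '[[0,0,0,-0.0004,0.0038,-0.04,0.3],[0,0,0,0,0,-0.04,0.3],[0,0,0,0,0,-0.01,0.3],[0,0,0,0,0,0,0.3],[0,0,0,0,0,0,0.3]]' 12
python3 - <<'E'
from h import *
s=manip.state();im=snap('wrist','w6.png');print(s['ee_pos'],s['ee_rot'])
t=wproj(s,(480.1,144.2,74))[0];print(t)
x,y=t.astype(int);y0=min(y-75,250)
cv2.imwrite('pics/w6c.png',cv2.resize(im[y0:y0+150,x-100:x+100],(800,600),interpolation=3));print(x-100,y0)
E
```

```text
time: 6.6
ee_pos: [481.2, 145.6, 84.0]
ee_rot: [[0.419, -0.908, 0.002], [-0.908, -0.419, 0.001], [0.0, -0.003, -1.0]]
ft_force: [0.0, 0.8, 0.8]
grip_width: 0.649
[481.16 145.62  83.99] [[ 0.42 -0.91  0.  ]
 [-0.91 -0.42  0.  ]
 [ 0.   -0.   -1.  ]]
[317.06 248.22]
217 173
```

View pics/w6c.png

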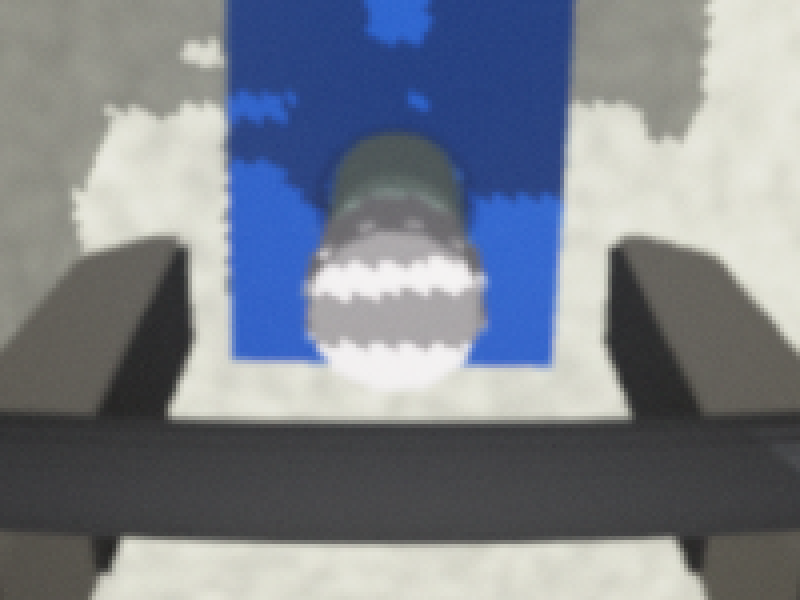

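```bash
python3 -m jog '[[0,0,0,-0.0024,-0.0015,-0.012,0.3],[0,0,0,0,0,-0.012,0.3],[0,0,0,0,0,-0.003,0.3],[0,0,0,0,0,0,-1],[0,0,0,0,0,0,-1],[0,0,0,0,0,0,-1],[0,0,0,0,0,0,-1],[0,0,0,0,0,0,-1]]' 15; python3 -m jog '[[0,0,0,0,0,0,-1],[0,0,0,0,0,0,-1]]'
```

```text
time: 7.45
ee_pos: [477.8, 144.2, 55.9]
ee_rot: [[0.42, -0.907, 0.001], [-0.907, -0.42, 0.0], [-0.0, -0.001, -1.0]]
ft_force: [0.2, -0.6, 0.6]
grip_width: 0.274
time: 7.65
ee_pos: [477.7, 144.3, 55.8]
ee_rot: [[0.42, -0.907, 0.0], [-0.907, -0.42, 0.0], [-0.0, -0.001, -1.0]]
ft_force: [-0.0, -0.5, 1.9]
grip_width: 0.275
```

```bash
python3 -m jog '[[0,0,0,0,0,0.02,-1],[0,0,0,0,0,0.042,-1],[0,0,0,0,0,0.042,-1],[0,0,-7.3,0.0056,-0.046,0,-1],[0,0,-7.3,0.0056,-0.046,0,-1],[0,0,-7.3,0.0056,-0.046,0,-1],[0,0,-7.2,0.0056,-0.046,0,-1],[0,0,0,0.0056,-0.046,0,-1]]' 25;  python3 -m jog '[[0,0,0,0.0056,-0.046,0,-1],[0,0,0,0.0053,-0.046,0,-1],[0,0,0,0,0,0,-1],[0,0,0,0,0,0,-1],[0,0,0,0,0,0,-1]]'
python3 - <<'E'
from h import *
s=manip.state();im=snap('wrist','w7.png');print(s['ee_pos'],s['ee_rot'],s['ft_force'])
print('cap top pred if centred',wproj(s,s['ee_pos']+s['ee_rot']@np.array([0,0,-18.2])),'well',wproj(s,(516.6,-177.9,75)))
b=snap('side','d7.png');print('foot',proj('side',s['ee_pos']-[0,0,46]),'well',proj('side',(516.6,-177.9,75)))
cv2.imwrite('pics/c7.png',np.hstack([cv2.resize(im[160:310,216:416],(400,300),interpolation=3),cv2.resize(b[160:310,280:480],(400,300),interpolation=3)]))
E
```

```text
time: 8.45
ee_pos: [505.4, -87.4, 159.7]
ee_rot: [[-0.076, -0.997, -0.0], [-0.997, 0.076, -0.0], [0.0, 0.0, -1.0]]
ft_force: [0.6, 1.8, -0.3]
grip_width: 0.271
time: 8.95
ee_pos: [516.3, -176.0, 159.4]
ee_rot: [[-0.072, -0.997, -0.001], [-0.997, 0.072, 0.002], [-0.002, 0.001, -1.0]]
ft_force: [0.0, 1.5, -0.3]
grip_width: 0.275
[ 516.33 -176.01  159.36] [[-0.07 -1.   -0.  ]
 [-1.    0.07  0.  ]
 [-0.    0.   -1.  ]] [ 0.01  1.49 -0.32]
cap top pred if centred [[314.61 267.67]] well [[317.74 210.78]]
foot [[374.12 267.41]] well [[372.5  282.07]]
```

View pics/c7.png

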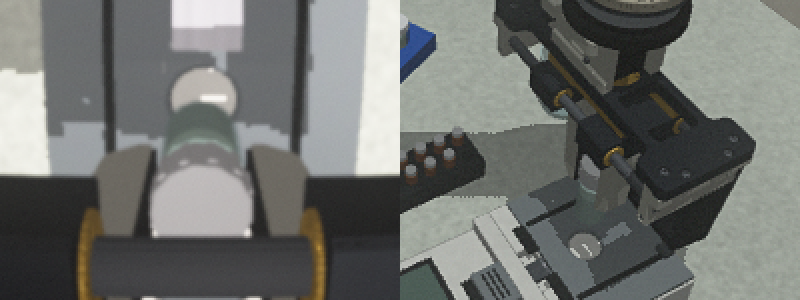

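```bash
python3 -m jog '[[0,0,0,0,0,-0.02,-1],[0,0,0,0,0,-0.012,-1],[0,0,0,0,0,0,-1],[0,0,0,0,0,0,-1]]'
python3 - <<'E'
from h import *
s=manip.state();im=snap('wrist','w8.png');print(s['ee_pos'],s['ft_force'])
r=s['ee_rot']
print('cap top pred',wproj(s,s['ee_pos']+r@np.array([0,0,-18.2])),'well',wproj(s,(516.6,-177.9,75)),'foot edge',wproj(s,s['ee_pos']+[12.5,-.9,-46]),'mouth edges',wproj(s,[(529.8,-178.8,75),(531.8,-178.9,75)]),)
b=snap('side','d8.png');print('foot',proj('side',s['ee_pos']-[0,0,46]),'well',proj('side',(516.6,-177.9,75)))
cv2.imwrite('pics/c8.png',np.hstack([cv2.resize(im[180:290,266:366],(400,440),interpolation=3),cv2.resize(b[220:330,320:420],(400,440),interpolation=3)]))
E
```

```text
time: 9.45
ee_pos: [516.6, -177.2, 127.6]
ee_rot: [[-0.073, -0.997, -0.0], [-0.997, 0.073, 0.0], [-0.0, 0.0, -1.0]]
ft_force: [0.3, -0.3, -0.5]
grip_width: 0.272
[ 516.55 -177.2   127.58] [ 0.26 -0.32 -0.52]
cap top pred [[314.6  267.67]] well [[316.12 223.31]] foot edge [[315.05 208.71]] mouth edges [[316.02 205.11]
 [315.95 202.31]]
foot [[372.62 279.47]] well [[372.5  282.07]]
```

View pics/c8.png

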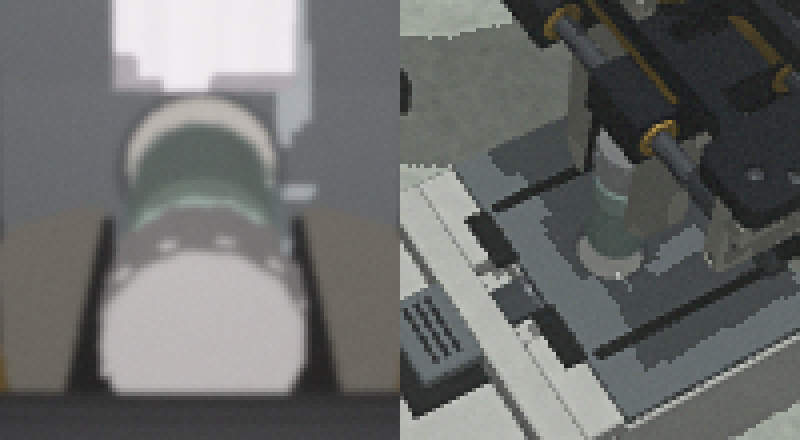

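```bash
python3 -m jog '[[0,0,0,0.0005,0.0003,-0.003,-1],[0,0,0,0,0,-0.002,-1],[0,0,0,0,0,-0.002,-1],[0,0,0,0,0,0,-1]]';python3 -m jog '[[0,0,0,0,0,-0.001,-1],[0,0,0,0,0,-0.001,-1],[0,0,0,0,0,0,-1]]';python3 -m jog '[[0,0,0,0,0,-0.001,-1],[0,0,0,0,0,-0.001,-1],[0,0,0,0,0,0,-1]]'
```

```text
time: 9.95
ee_pos: [516.8, -177.5, 120.4]
ee_rot: [[-0.074, -0.997, -0.001], [-0.997, 0.074, 0.0], [-0.0, 0.001, -1.0]]
ft_force: [0.1, 0.0, -0.4]
grip_width: 0.273
time: 10.25
ee_pos: [516.9, -177.5, 118.5]
ee_rot: [[-0.074, -0.997, -0.0], [-0.997, 0.074, 0.0], [-0.0, 0.0, -1.0]]
ft_force: [0.3, -0.3, 0.0]
grip_width: 0.273
time: 10.55
ee_pos: [516.9, -177.5, 116.5]
ee_rot: [[-0.074, -0.997, -0.0], [-0.997, 0.074, 0.0], [-0.0, 0.0, -1.0]]
ft_force: [0.4, 0.1, -0.6]
grip_width: 0.273
```

```bash
python3 -m jog '[[0,0,0,0,0,-0.0015,-1],[0,0,0,0,0,-0.0015,-1],[0,0,0,0,0,0,-1]]';python3 -m jog '[[0,0,0,0,0,-0.0015,-1],[0,0,0,0,0,-0.0015,-1],[0,0,0,0,0,0,-1]]';python3 -m jog '[[0,0,0,0,0,-0.0015,-1],[0,0,0,0,0,-0.0015,-1],[0,0,0,0,0,0,-1]]'
```

```text
time: 10.85
ee_pos: [516.8, -177.5, 113.4]
ee_rot: [[-0.074, -0.997, -0.0], [-0.997, 0.074, 0.0], [-0.0, 0.0, -1.0]]
ft_force: [0.7, 0.7, -0.0]
grip_width: 0.276
time: 11.15
ee_pos: [516.8, -177.5, 110.4]
ee_rot: [[-0.074, -0.997, -0.0], [-0.997, 0.074, 0.0], [-0.0, 0.0, -1.0]]
ft_force: [-0.2, 0.1, -0.5]
grip_width: 0.272
time: 11.45
ee_pos: [516.4, -177.5, 107.3]
ee_rot: [[-0.074, -0.997, -0.001], [-0.997, 0.074, 0.0], [-0.0, 0.001, -1.0]]
ft_force: [-0.4, 0.5, -0.1]
grip_width: 0.277
```

```bash
python3 -m jog '[[0,0,0,0,0,-0.001,-1],[0,0,0,0,0,-0.001,-1],[0,0,0,0,0,0,-1]]';python3 -m jog '[[0,0,0,0,0,-0.0015,-1],[0,0,0,0,0,-0.0015,-1],[0,0,0,0,0,0,-1]]';python3 -m jog '[[0,0,0,0,0,-0.0015,-1],[0,0,0,0,0,-0.0015,-1],[0,0,0,0,0,0,-1]]'
```

```text
time: 11.75
ee_pos: [516.4, -177.4, 105.3]
ee_rot: [[-0.074, -0.997, -0.001], [-0.997, 0.074, 0.0], [-0.0, 0.001, -1.0]]
ft_force: [-1.7, 1.1, -0.7]
grip_width: 0.275
time: 12.05
ee_pos: [516.5, -177.4, 102.2]
ee_rot: [[-0.074, -0.997, -0.001], [-0.997, 0.074, 0.0], [-0.0, 0.001, -1.0]]
ft_force: [-1.4, -0.4, -2.0]
grip_width: 0.276
time: 12.35
ee_pos: [516.6, -177.5, 99.2]
ee_rot: [[-0.074, -0.997, -0.001], [-0.997, 0.074, 0.0], [-0.0, 0.001, -1.0]]
ft_force: [-1.9, -0.9, -2.1]
grip_width: 0.273
```

```bash
python3 -m jog '[[0,0,0,0,0,-0.0015,-1],[0,0,0,0,0,-0.0015,-1],[0,0,0,0,0,0,-1]]';python3 -m jog '[[0,0,0,0,0,-0.0015,-1],[0,0,0,0,0,-0.0015,-1],[0,0,0,0,0,0,-1]]';python3 -m jog '[[0,0,0,0,0,-0.001,-1],[0,0,0,0,0,-0.001,-1],[0,0,0,0,0,0,-1]]'
```

```text
time: 12.65
ee_pos: [516.7, -177.5, 96.3]
ee_rot: [[-0.074, -0.997, -0.001], [-0.997, 0.074, 0.0], [-0.0, 0.001, -1.0]]
ft_force: [-2.8, 0.5, -0.9]
grip_width: 0.274
time: 12.95
ee_pos: [516.6, -177.5, 93.3]
ee_rot: [[-0.074, -0.997, -0.001], [-0.997, 0.074, 0.0], [-0.0, 0.001, -1.0]]
ft_force: [-2.3, 0.3, -0.8]
grip_width: 0.275
time: 13.25
ee_pos: [516.8, -177.5, 91.5]
ee_rot: [[-0.074, -0.997, -0.0], [-0.997, 0.074, 0.0], [-0.0, 0.0, -1.0]]
ft_force: [-2.6, 0.5, 1.0]
grip_width: 0.27
```

```bash
python3 -m jog '[[0,0,0,0,0,-0.001,-1],[0,0,0,0,0,0,-1]]';python3 -m jog '[[0,0,0,0,0,-0.001,-1],[0,0,0,0,0,0,-1]]';python3 -m jog '[[0,0,0,0,0,-0.0006,-1],[0,0,0,0,0,0,-1]]'
```

```text
time: 13.45
ee_pos: [516.8, -177.5, 90.5]
ee_rot: [[-0.074, -0.997, -0.0], [-0.997, 0.074, 0.0], [-0.0, 0.0, -1.0]]
ft_force: [-3.2, -0.5, -0.3]
grip_width: 0.275
time: 13.65
ee_pos: [516.8, -177.5, 89.4]
ee_rot: [[-0.074, -0.997, -0.0], [-0.997, 0.074, 0.0], [-0.0, 0.0, -1.0]]
ft_force: [-3.3, 0.2, -0.3]
grip_width: 0.276
time: 13.85
ee_pos: [516.9, -177.5, 89.0]
ee_rot: [[-0.074, -0.997, -0.0], [-0.997, 0.074, 0.0], [-0.0, 0.0, -1.0]]
ft_force: [-2.9, -0.5, -0.3]
grip_width: 0.273
```

```bash
python3 -m jog '[[0,0,0,0,0,-0.0005,-1],[0,0,0,0,0,0,-1]]';python3 -m jog '[[0,0,0,0,0,-0.0005,-1],[0,0,0,0,0,0,-1]]'
```

```text
time: 14.05
ee_pos: [517.1, -177.5, 88.9]
ee_rot: [[-0.074, -0.997, 0.0], [-0.997, 0.074, -0.0], [-0.0, -0.0, -1.0]]
ft_force: [-4.2, 1.0, 4.2]
grip_width: 0.271
time: 14.25
ee_pos: [517.2, -177.6, 88.9]
ee_rot: [[-0.074, -0.997, 0.001], [-0.997, 0.074, -0.0], [0.0, -0.001, -1.0]]
ft_force: [-4.8, 0.2, 6.7]
grip_width: 0.273
```

Stop felt at TCP z 88.9. I expected 88.8, and force rose 4→7 N over 1 mm, so the cell is home. Release and rise.

```bash
python3 -m jog '[[0,0,0,0,0,0,0],[0,0,0,0,0,0,0],[0,0,0,0,0,0,0],[0,0,0,0,0,0.03,0],[0,0,0,0,0,0.045,0],[0,0,0,0,0,0.045,0],[0,0,0,0,0,0,-1],[0,0,0,0,0,0,-1]]'
python3 - <<'E'
from h import *
s=manip.state();im=snap('wrist','w9.png');print(s['ee_pos'],s['ft_force'])
print('cap top pred z107',wproj(s,[(516.6,-177.3,107),(516.6,-164.3,107),(516.6,-190.3,107)]))
b=snap('side','d9.png');print('side cap top pred',proj('side',[(516.6,-177.3,107),(516.6,-177.3,113)]))
cv2.imwrite('pics/c9.png',np.hstack([cv2.resize(im[180:290,266:366],(400,440),interpolation=3),cv2.resize(b[210:320,320:420],(400,440),interpolation=3)]))
E
```

```text
time: 15.05
ee_pos: [518.0, -177.7, 209.1]
ee_rot: [[-0.074, -0.997, 0.004], [-0.997, 0.074, -0.001], [0.001, -0.004, -1.0]]
ft_force: [0.1, -0.2, 0.4]
grip_width: 0.375
[ 517.98 -177.66  209.08] [ 0.09 -0.15  0.4 ]
cap top pred z107 [[314.95 207.8 ]
 [299.9  208.88]
 [330.03 206.72]]
side cap top pred [[374.35 270.3 ]
 [374.76 268.05]]
```

View pics/c9.png

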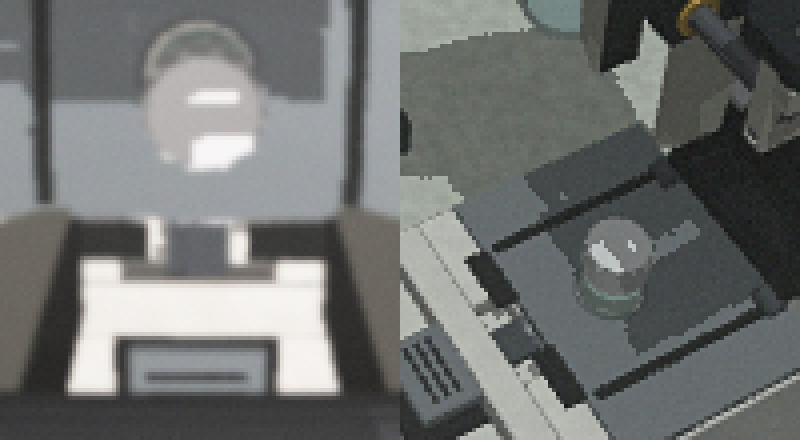

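The cell stands in the well with its cap top at side (373,270), against a home prediction of (374,270). Next I go behind the lid with closed fingers.

```bash
python3 -m jog '[[0,0,0,0,0,0.02,-1],[0,0,0,0.045,-0.003,0,-1],[0,0,0,0.045,-0.003,0,-1],[0,0,0,0.038,-0.003,0,-1],[0,0,0,0,0,0,-1],[0,0,0,0,0,-0.035,-1],[0,0,0,0,0,-0.035,-1],[0,0,0,0,0,0,-1]]';python3 -m jog '[[0,0,0,0,0,0,-1],[0,0,0,0,0,0,-1]]'
```

```text
time: 15.95
ee_pos: [639.6, -185.3, 150.9]
ee_rot: [[-0.074, -0.997, -0.015], [-0.997, 0.074, 0.004], [-0.003, 0.015, -1.0]]
ft_force: [-0.5, 0.9, -0.5]
grip_width: 0.005
time: 16.15
ee_pos: [645.9, -186.9, 159.8]
ee_rot: [[-0.074, -0.997, 0.003], [-0.997, 0.074, -0.001], [0.001, -0.003, -1.0]]
ft_force: [0.8, 0.7, 0.6]
grip_width: 0.005
```

Run:
```python
import numpy as np
a=np.radians(-4);o=np.array([516.6,-177.3])-36*np.array([np.cos(a),np.sin(a)])
pv=None
for d in (95,85,75,65,55,45,35,25,17,10,5,2,0):
    t=np.radians(d);x=88-80*np.cos(t)+42*np.sin(t)+7.5*np.sin(t);z=75+80*np.sin(t)+42*np.cos(t)+11
    w=np.r_[o+x*np.array([np.cos(a),np.sin(a)]),z]
    print(d,round(x,1),w.round(1),None if pv is None else (w-pv).round(1));pv=w
```

```text
95 144.3 [ 624.6 -184.9  162. ] None
85 130.3 [ 610.7 -183.9  169.4] [-13.9   1.    7.3]
75 115.1 [ 595.5 -182.8  174.1] [-15.2   1.1   4.8]
65 99.1 [ 579.5 -181.7  176.3] [-16.    1.1   2.1]
55 82.7 [ 563.1 -180.6  175.6] [-16.4   1.1  -0.6]
45 66.4 [ 547.  -179.4  172.3] [-16.2   1.1  -3.4]
35 50.9 [ 531.4 -178.3  166.3] [-15.5   1.1  -6. ]
25 36.4 [ 517.  -177.3  157.9] [-14.4   1.   -8.4]
17 26.0 [ 506.6 -176.6  149.6] [-10.4   0.7  -8.3]
10 17.8 [ 498.5 -176.   141.3] [-8.1  0.6 -8.3]
5 12.6 [ 493.3 -175.7  134.8] [-5.2  0.4 -6.4]
2 9.8 [ 490.4 -175.5  130.8] [-2.8  0.2 -4. ]
0 8.0 [ 488.7 -175.3  128. ] [-1.8  0.1 -2.8]
```

```bash
python3 -m jog '[[0,0,0,-0.006,0.0005,0,-1],[0,0,0,-0.005,0.0005,0,-1],[0,0,0,-0.005,0.0005,0.001,-1],[0,0,0,-0.005,0.0005,0.001,-1]]';python3 -m jog '[[0,0,0,-0.005,0.0003,0.002,-1],[0,0,0,-0.005,0.0003,0.0025,-1],[0,0,0,-0.004,0.0003,0.0025,-1]]';python3 -m jog '[[0,0,0,-0.005,0.0003,0.0016,-1],[0,0,0,-0.005,0.0004,0.0016,-1],[0,0,0,-0.005,0.0004,0.0016,-1]]'
```

```text
time: 16.55
ee_pos: [625.2, -184.7, 161.9]
ee_rot: [[-0.074, -0.997, 0.005], [-0.997, 0.074, -0.001], [0.001, -0.005, -1.0]]
ft_force: [2.9, -1.5, 2.0]
grip_width: 0.001
time: 16.85
ee_pos: [609.4, -183.4, 167.2]
ee_rot: [[-0.074, -0.997, -0.0], [-0.997, 0.074, 0.0], [-0.0, 0.0, -1.0]]
ft_force: [1.7, 0.4, 0.1]
grip_width: 0.007
time: 17.15
ee_pos: [594.1, -182.2, 171.5]
ee_rot: [[-0.074, -0.997, -0.001], [-0.997, 0.074, 0.001], [-0.001, 0.001, -1.0]]
ft_force: [0.3, 0.7, 0.1]
grip_width: 0.004
```

```bash
python3 -m jog '[[0,0,0,-0.008,0.0005,0.001,-1],[0,0,0,-0.008,0.0006,0.001,-1]]';python3 -m jog '[[0,0,0,-0.008,0.0005,0,-1],[0,0,0,-0.008,0.0006,-0.0006,-1]]';python3 -m jog '[[0,0,0,-0.008,0.0005,-0.0015,-1],[0,0,0,-0.008,0.0006,-0.002,-1]]';python3 -m jog '[[0,0,0,-0.008,0.0005,-0.003,-1],[0,0,0,-0.0075,0.0006,-0.003,-1],[0,0,0,0,0,0,-1]]'
```

```text
time: 17.35
ee_pos: [577.8, -181.1, 173.4]
ee_rot: [[-0.074, -0.997, -0.001], [-0.997, 0.074, 0.001], [-0.0, 0.001, -1.0]]
ft_force: [1.9, 0.4, -0.3]
grip_width: 0.001
time: 17.55
ee_pos: [562.0, -180.4, 173.1]
ee_rot: [[-0.074, -0.997, -0.0], [-0.997, 0.074, -0.0], [0.0, 0.0, -1.0]]
ft_force: [2.4, -0.3, 0.1]
grip_width: 0.003
time: 17.75
ee_pos: [546.3, -179.4, 169.7]
ee_rot: [[-0.074, -0.997, 0.0], [-0.997, 0.074, -0.0], [0.0, -0.0, -1.0]]
ft_force: [2.0, 0.0, 0.9]
grip_width: 0.007
time: 18.05
ee_pos: [529.6, -178.2, 163.2]
ee_rot: [[-0.075, -0.997, -0.003], [-0.997, 0.075, 0.0], [-0.0, 0.003, -1.0]]
ft_force: [0.4, -0.1, 1.6]
grip_width: 0.004
```

```bash
python3 -m jog '[[0,0,0,-0.007,0.0005,-0.004,-1],[0,0,0,-0.0065,0.0005,-0.004,-1]]';python3 -m jog '[[0,0,0,-0.005,0.0003,-0.004,-1],[0,0,0,-0.005,0.0003,-0.004,-1]]';python3 -m jog '[[0,0,0,-0.004,0.0003,-0.004,-1],[0,0,0,-0.0035,0.0003,-0.004,-1],[0,0,0,0,0,0,-1]]';python3 -m jog '[[0,0,0,-0.0026,0.0002,-0.003,-1],[0,0,0,-0.0025,0.0002,-0.003,-1],[0,0,0,0,0,0,-1]]'
```

```text
time: 18.25
ee_pos: [518.1, -177.2, 155.6]
ee_rot: [[-0.074, -0.997, 0.001], [-0.997, 0.074, -0.0], [0.0, -0.001, -1.0]]
ft_force: [1.9, -0.3, 1.2]
grip_width: 0.005
time: 18.45
ee_pos: [507.6, -176.5, 147.3]
ee_rot: [[-0.074, -0.997, 0.0], [-0.997, 0.074, 0.0], [-0.0, -0.0, -1.0]]
ft_force: [2.4, -0.8, 1.3]
grip_width: 0.003
time: 18.75
ee_pos: [499.3, -175.8, 139.0]
ee_rot: [[-0.074, -0.997, -0.002], [-0.997, 0.074, 0.001], [-0.0, 0.002, -1.0]]
ft_force: [1.4, 0.2, 2.7]
grip_width: 0.005
time: 19.05
ee_pos: [494.9, -175.5, 133.4]
ee_rot: [[-0.074, -0.997, -0.001], [-0.997, 0.074, 0.0], [-0.0, 0.001, -1.0]]
ft_force: [1.0, 0.5, 1.3]
grip_width: 0.003
```

```bash
python3 -m jog '[[0,0,0,-0.002,0,-0.001,-1],[0,0,0,-0.002,0,-0.001,-1],[0,0,0,-0.002,0,0,-1]]';python3 -m jog '[[0,0,0,0,0,-0.001,-1],[0,0,0,0,0,0,-1]]';python3 -m jog '[[0,0,0,0,0,-0.001,-1],[0,0,0,0,0,0,-1]]'
```

```text
time: 19.35
ee_pos: [491.3, -175.6, 132.6]
ee_rot: [[-0.074, -0.997, 0.005], [-0.997, 0.074, -0.001], [0.0, -0.005, -1.0]]
ft_force: [3.9, 1.7, 4.1]
grip_width: 0.006
time: 19.55
ee_pos: [489.6, -175.6, 131.0]
ee_rot: [[-0.074, -0.997, 0.001], [-0.997, 0.074, -0.0], [0.0, -0.001, -1.0]]
ft_force: [3.8, -0.1, 3.6]
grip_width: 0.003
time: 19.75
ee_pos: [489.1, -175.5, 129.7]
ee_rot: [[-0.074, -0.997, -0.001], [-0.997, 0.074, 0.0], [-0.0, 0.001, -1.0]]
ft_force: [3.1, 1.1, 4.1]
grip_width: 0.003
```

```bash
python3 -m jog '[[0,0,0,0,0,-0.0007,-1],[0,0,0,0,0,0,-1]]';python3 -m jog '[[0,0,0,0,0,-0.0007,-1],[0,0,0,0,0,0,-1]]'
```

```text
time: 19.95
ee_pos: [488.7, -175.6, 128.9]
ee_rot: [[-0.074, -0.997, -0.001], [-0.997, 0.074, 0.0], [-0.0, 0.001, -1.0]]
ft_force: [1.6, -0.2, 4.5]
grip_width: 0.001
time: 20.15
ee_pos: [488.5, -175.6, 128.4]
ee_rot: [[-0.074, -0.997, -0.002], [-0.997, 0.074, 0.0], [-0.0, 0.002, -1.0]]
ft_force: [1.4, 0.8, 4.9]
grip_width: 0.006
```

```bash
for i in 1 2 3; do python3 -m jog '[[0,0,0,0,0,-0.0006,-1],[0,0,0,0,0,0,-1]]' | grep -E 'pos|force'; done
```

```text
ee_pos: [488.5, -175.5, 128.3]
ft_force: [-0.5, 0.4, 10.2]
ee_pos: [488.3, -175.6, 128.0]
ft_force: [-0.9, 1.0, 12.0]
ee_pos: [488.2, -175.5, 127.6]
ft_force: [-1.2, 1.2, 14.0]
```

```bash
for i in 1 2; do python3 -m jog '[[0,0,0,0,0,-0.0004,-1],[0,0,0,0,0,0,-1]]' | grep -E 'pos|force'; done
python3 - <<'E'
from h import *
for i in range(4): print(manip.state()['ft_force'],end='')
snap('side','d10.png')
E
```

```text
ee_pos: [488.1, -175.5, 127.4]
ft_force: [-3.0, 1.6, 16.1]
ee_pos: [487.9, -175.5, 127.1]
ft_force: [-2.0, 1.8, 17.2]
[-2.03  1.76 17.2 ][-2.03  1.76 17.2 ][-2.03  1.76 17.2 ][-2.03  1.76 17.2 ]
```

```bash
for i in 1 2 3; do python3 -m jog '[[0,0,0,0,0,0.001,-1],[0,0,0,0,0,0,-1]]' | grep -E 'pos|force'; done
```

```text
ee_pos: [488.3, -175.5, 127.8]
ft_force: [-0.9, 1.5, 12.9]
ee_pos: [488.5, -175.5, 128.3]
ft_force: [-0.0, 1.2, 10.6]
ee_pos: [488.0, -175.5, 128.4]
ft_force: [-0.0, -0.4, 5.4]
```

```bash
for i in 1 2; do python3 -m jog '[[0,0,0,0,0,0.001,-1],[0,0,0,0,0,0,-1]]' | grep -E 'pos|force'; done
```

```text
ee_pos: [487.6, -175.4, 128.8]
ft_force: [-0.1, 1.4, -0.2]
ee_pos: [488.7, -175.5, 130.3]
ft_force: [0.0, -0.5, 0.3]
```

The force drops to zero at z 128.8 and the lid does not follow, so it is latched. I'll retreat and check.

```bash
python3 -m jog '[[0,0,0,0,0,0.02,-1],[0,0,0,0,0,0.045,-1],[0,0,0,-0.01,-0.045,0.03,-1],[0,0,0,-0.01,-0.045,0,-1],[0,0,0,-0.01,-0.045,0,-1],[0,0,0,-0.01,-0.045,0,-1],[0,0,0,0,0,0,-1],[0,0,0,0,0,0,-1]]'
python3 - <<'E'
from h import *
a=snap('scene','s11.png');b=snap('side','d11.png')
for t in('lid','standard','beaker','vial_tray','sample_center'):print(t,[([(d['bbox'],round(d['p'],2)) for d in viewer.look_for(c,t)][:3]) for c in('scene','side')])
cv2.imwrite('pics/c11.png',np.hstack([cv2.resize(a[130:310,130:310],(400,400),interpolation=3),cv2.resize(b[180:380,250:450],(400,400),interpolation=3)]))
E
```

```text
time: 23.0
ee_pos: [449.2, -352.4, 222.4]
ee_rot: [[-0.077, -0.997, -0.001], [-0.997, 0.077, 0.001], [-0.001, 0.001, -1.0]]
ft_force: [0.3, 0.3, 0.4]
grip_width: 0.005
lid [[([164.7, 172.1, 58.0, 60.0], 0.81)], [([340.2, 242.6, 78.8, 69.1], 0.56), ([351.8, 174.4, 30.3, 46.4], 0.2)]]
standard [[([451.7, 216.9, 22.1, 28.5], 0.97), ([390.3, 188.4, 21.5, 22.9], 0.82), ([430.8, 173.6, 20.0, 26.7], 0.8)], [([269.0, 165.3, 15.3, 18.9], 0.7), ([290.4, 139.5, 14.2, 18.7], 0.59), ([239.3, 154.7, 12.4, 18.6], 0.5)]]
beaker [[([311.3, 229.9, 37.4, 58.9], 0.56), ([167.8, 172.8, 61.0, 59.6], 0.55)], [([349.5, 176.3, 33.6, 41.8], 0.65)]]
vial_tray [[([281.2, 177.1, 38.8, 52.3], 0.63)], [([261.2, 227.5, 59.4, 41.8], 0.66)]]
sample_center [[([306.1, 227.6, 45.2, 62.8], 0.25)], []]
```

View pics/c11.png

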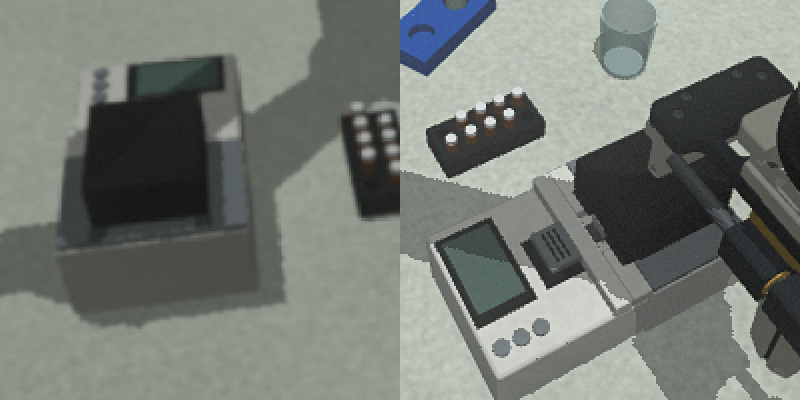

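The lid is shut, with the same bbox as at the start. The button is back up and nothing else has moved, so I'm handing in.

```bash
python3 -c "
from rig import manip;print(manip.hand_in())"
```

```text
the job is handed in; nothing more can be done
None
```

I pressed the latch and the lid sprang open. I then moved the taller cell from the rack into the well, shut the lid until it latched, and handed the job in after about 23 s of the 72 s. The hand-in gave no verdict.

- **Latch:** it took about 4 to 8 N, and the camera pictures showed the lid standing fully open.
- **Cell:** it reached the well floor at tool height 88.9 mm (88.8 expected), at about 7 N. Its cap top was within about 1 pixel of where a fully home cell should be. I barely felt the expected 2 to 8 N of push on the way down: the vertical reading stayed near zero and only a 2 to 5 N sideways push showed.
- **Lid:** I closed it with a peak of about 17 N. That is above the 8 to 14 N described but below the 25 N limit. I felt no clear click; when I eased off, the force fell to zero and the lid did not follow.
- **Last look:** the lid's outline is back within about 3 pixels of where it started and the button is up. The standard, beaker and vial tray are within about 3 pixels of where they were, and the robot touches nothing.

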